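# Fold the light-shield flaps of a cell tray shut with one stroke of the fingertips

### The job

The curved cell tray on the bench must be made dark before it goes into the spectrometer: starting at the end with the green dot, run the fingertips lightly along the row so that the five blue flaps fold shut one after another and all lie flat on the tray. Do not pinch or lift anything, do not shove the tray along, and leave the jar, the vial and the black case alone; finish with the hand clear.

Things in the scene. Friction and masses are not known exactly. Their poses are not given: they have to be found in the camera images.
- tray: Loose 2.5 kg ivory tray, black foot; curved row of 5 cells, 50 mm wide, flat top 50 mm up. Origin on the bench under the middle of cell 3, z up. Row: arc of radius 150 mm about x=150, y=0 mm; middle of cell k (1-5) at x=150-150cos(a), y=150sin(a), a=(3-k)*0.28 rad. Flat end pads reach 30 mm past the end flaps; the one before cell 1 (+y end) has a green dot. Any yaw.
- flap1 (a joint): Angle (rad) of blue flap 1 of 5 from the green dot: 0 shut flat, 1.57 upright, 1.75 stop. Stays where left (hinge friction 0.006 N m, no spring). Flap 30 mm from hinge to free edge, 34 mm wide, 3 mm thick, mid-plane on the hinge axis; shut, its top is 53.5 mm above the bench. Hinge across the row on the cell's green-dot side: folds shut along the row, away from the dot.
- hinge1 (a point): Middle of the hinge axis of flap 1, 52 mm above the bench, 15 mm before the middle of cell 1 along the row (square to the radius there); fixed to the tray, axes as the tray's.
- flap2 (a joint): Angle (rad) of blue flap 2 of 5 from the green dot: 0 shut flat, 1.57 upright, 1.75 stop. Stays where left (hinge friction 0.006 N m, no spring). Flap 30 mm from hinge to free edge, 34 mm wide, 3 mm thick, mid-plane on the hinge axis; shut, its top is 53.5 mm above the bench. Hinge across the row on the cell's green-dot side: folds shut along the row, away from the dot.
- hinge2 (a point): Middle of the hinge axis of flap 2, 52 mm above the bench, 15 mm before the middle of cell 2 along the row (square to the radius there); fixed to the tray, axes as the tray's.
- flap3 (a joint): Angle (rad) of blue flap 3 of 5 from the green dot: 0 shut flat, 1.57 upright, 1.75 stop. Stays where left (hinge friction 0.006 N m, no spring). Flap 30 mm from hinge to free edge, 34 mm wide, 3 mm thick, mid-plane on the hinge axis; shut, its top is 53.5 mm above the bench. Hinge across the row on the cell's green-dot side: folds shut along the row, away from the dot.
- hinge3 (a point): Middle of the hinge axis of flap 3, 52 mm above the bench, 15 mm before the middle of cell 3 along the row (square to the radius there); fixed to the tray, axes as the tray's.
- flap4 (a joint): Angle (rad) of blue flap 4 of 5 from the green dot: 0 shut flat, 1.57 upright, 1.75 stop. Stays where left (hinge friction 0.006 N m, no spring). Flap 30 mm from hinge to free edge, 34 mm wide, 3 mm thick, mid-plane on the hinge axis; shut, its top is 53.5 mm above the bench. Hinge across the row on the cell's green-dot side: folds shut along the row, away from the dot.
- hinge4 (a point): Middle of the hinge axis of flap 4, 52 mm above the bench, 15 mm before the middle of cell 4 along the row (square to the radius there); fixed to the tray, axes as the tray's.
- flap5 (a joint): Angle (rad) of blue flap 5 of 5 from the green dot: 0 shut flat, 1.57 upright, 1.75 stop. Stays where left (hinge friction 0.006 N m, no spring). Flap 30 mm from hinge to free edge, 34 mm wide, 3 mm thick, mid-plane on the hinge axis; shut, its top is 53.5 mm above the bench. Hinge across the row on the cell's green-dot side: folds shut along the row, away from the dot.
- hinge5 (a point): Middle of the hinge axis of flap 5, 52 mm above the bench, 15 mm before the middle of cell 5 along the row (square to the radius there); fixed to the tray, axes as the tray's.
- free5 (a point): Point 52 mm above the bench where the middle of flap 5's free edge lies when it is shut; 30 mm from hinge5, fixed to the tray, axes as the tray's.
- jar: Bystander: white plastic jar with blue cap, 56 mm across, 85 mm tall; origin under its centre.
- vial: Bystander: amber glass vial with red cap, 24 mm across, 48 mm tall; origin under its centre, stands on the hollow side of the curved tray.
- cellbox: Bystander: black cuvette case with a paper label, 45 x 65 x 26 mm; origin under its centre.

How it is judged (in metres and radians):
On the way, in this order (a step that is already met when the one before it is completed fails the run):
1. flap 1 (counted from the green dot) is shut, within 0.14 rad of flat (value of joint flap1 below 0.14 rad), for 0.05 s.
2. flap 2 (counted from the green dot) is shut, within 0.14 rad of flat (value of joint flap2 below 0.14 rad), for 0.05 s.
3. flap 3 (counted from the green dot) is shut, within 0.14 rad of flat (value of joint flap3 below 0.14 rad), for 0.05 s.
4. flap 4 (counted from the green dot) is shut, within 0.14 rad of flat (value of joint flap4 below 0.14 rad), for 0.05 s.
5. flap 5 (counted from the green dot) is shut, within 0.14 rad of flat (value of joint flap5 below 0.14 rad), for 0.05 s.
At the end, for the whole second after the job is handed in: All five flaps shut within 0.14 rad (8 degrees) of flat and at rest; the tray, jar, vial and case at rest within 15 mm of where they began (value of joint each of flap1, flap2, flap3, flap4, flap5 below 0.14 rad and velocity of joint each of flap1, flap2, flap3, flap4, flap5 below 0.1 rad/s and distance of each of tray, jar, vial, cellbox from where it was at the start of the episode below 0.015 m and linear speed of each of tray, jar, vial, cellbox below 0.02 m/s); the robot touches nothing.
It fails at once if the fingers press, pinch or push the tray or its flaps with more than 25 N (contact force between the fingers and tray above 25 N).
It fails at once if the tray is lifted or tipped (height (world z) of tray above 0.01 m or angle between tray's own z axis and vertical above 0.1 rad).
It fails at once if the tray is shoved more than 15 mm (distance of tray from where it was at the start of the episode above 0.015 m).
It fails at once if the jar, the vial or the case is moved more than 15 mm, lifted or tipped (distance of any of jar, vial, cellbox from where it was at the start of the episode above 0.015 m or angle between any of jar, vial, cellbox's own z axis and vertical above 0.25 rad).
It also fails if it takes over 38 s, if anything falls off the work surface, if the arm or the gripper's body presses on something with over 40 N, if the wrist force passes 120 N, or if a joint passes its speed limit or range.

### The arm

A 7-joint arm with a two-finger parallel gripper is mounted at the origin on the work surface. World frame = base frame: x ahead of the robot, y to its left, z up, the work surface at z = 0. Lengths are in m, angles in degrees, forces in N, time in s.
With the tool pointing down it reaches from about 0.425 to 0.875 m from the base axis. Payload 4.7 kg.
Tool frame: the origin (TCP) lies at the very end of the fingers, on their centre line; the grasp point (between the pads) lies 19 mm behind it (env.grip_point_offset is the distance from the TCP to the grasp point, in m); z points along the fingers, y is the line along which they close (so a half turn about z gives the same grasp; the last joint's range is limited). The gripper opens to 87 mm and grips with 3 to 60 N. Pads are 19 mm wide; open, the fingers measure 117 mm over their backs; the gripper's body (75 mm by 190 mm) begins 51 mm behind the grasp point.
Start: joints at [75.063, 18.392, -4.016, 83.108, 1.295, 78.541, -3.26], TCP at [0.176, -0.626, 0.223] pointing down, gripper open.
Joint ranges: [-163.93, 163.93], [-17.29, 119.83], [-79.2, 71.16], [3.27, 140.29], [-89.18, 269.18], [5.43, 117.66], [-154.24, 154.24]. Speed limits (degrees/s): [147.25, 147.25, 180, 180, 180, 180, 180].

### API

Orientations are given as [roll, pitch, yaw] about the fixed x, y, z axes, in that order (R = Rz(yaw) Ry(pitch) Rx(roll)).
In Python, from cell import env gives the robot as it stands.
- The arm moves only by the tool jog_arm, never from a script. Its argument "motion" is a list of rows, each an object of numbers: "x", "y", "z": the shift along the tool's x, y, z in cm; "ax", "ay", "az": the turn, a rotation vector about the tool's x, y, z in degrees. In form: [{"x": .., "y": .., "z": .., "ax": .., "ay": .., "az": ..}, ...]. A call has exactly 5 rows; each row shifts and turns the commanded pose from where the row before left it, along the tool's axes as they then stand; what a row does not reach is not made up. A row lasts 1/10 s, in which the tool goes at most 50 mm and 8.59 degrees, less where a joint would pass 70% of its speed; a pose out of reach is approached as far as the arm can. A call is refused whole if a number of a shift passes 5 or a number of a turn 8.59, either way. A call with a gripper value outside its range is refused whole. "claw" is the gripper command: -1 is shut, 1 is fully open, values between are in proportion, set as the call begins (left out, the last holds). The fingers move at their own pace and stop on an object; "squeeze" is the grip in N (left out, the last holds). Time passes only in rows, so rows that do not move let the fingers close, or fill a call up. It gives the time, the measured TCP pose, the force, the opening and the grip force at its end, in the units of the state.
- env.get_obs(): the state, without advancing time (a new reading comes with each control period).
- env.read_camera(name): name is "scene" or "top" or "wrist"; returns the picture (384x512x3 uint8, red, green, blue); there is no depth.
- env.camera_params(name): a dict with "fx", "fy", "cx", "cy" (pixels), "k1" (the pictures are not rectified: a ray, as slopes to the right and down, at radius r is drawn at 1 + k1 r^2 times it, then the intrinsics apply), "extrinsics" (4x4, takes a point from world to camera coordinates). Camera axes: x right, y up, looking along -z (the intrinsics and any distortion apply to the point x, -y, -z); pixel columns grow to the right and rows downward; lengths in m; the calibration is good to about 2 mm. A picture is of the moment at which its call begins: read the wrist's pose just before it. camera_params takes no time and is no camera call; for the wrist camera it gives the pose at the moment of the call.
- env.sign_off(): hands the job in; it is judged then, once.
The state is a dict: "time_s": time; "qpos": joint angles; "joint_velocities": joint speeds; "effort": joint torques, N m; "tool_pos": TCP position; "tool_rot": TCP orientation; "force": force on the tool from outside, world axes, zero at the start; "wrist_torque": the same for the moment, N m; "grip_width": finger opening in m; "grasp_force": force on a finger pad.
Only numpy, scipy, OpenCV 4.12 (cv2) and the standard library are available. Lean on these libraries where they do the work, as an engineer would, in place of code of your own. Each camera call takes 0.05 s, during which the arm holds its last target. There are 200 camera calls.

## Working session

There is one attempt and no reset: what is moved stays moved. The work goes in short steps, Python scripts to look and compute and a tool call to move; the robot and the scene stay as the last step left them, time stands still between calls to the robot, and variables do not carry over. Pictures are saved under pics/ and viewed, at most 10 in all, crops included, and the job is handed in when it is done.

Besides the shell and the picture viewer there is one more tool, called after "Call:" as name(argument=value, ...) on one line, values as JSON. jog_arm: Moves the arm, as the interface text tells. Its arguments: {"type":"object","properties":{"motion":{"type":"array"},"claw":{"type":"number"},"squeeze":{"type":"number"}},"required":["motion"]}

```bash
mkdir -p pics; ls
python3 - <<'E'
from cell import env
import cv2
o=env.get_obs()
for k in("time_s","tool_pos","tool_rot","grip_width","force"):print(k,o[k])
for n in("top","scene"):
    cv2.imwrite(f"pics/{n}0.png",env.read_camera(n)[:,:,::-1]); 
    p=env.camera_params(n); print(p)
E
```

```text
pics
time_s 0.0
tool_pos [ 0.17617365 -0.62509732  0.2214451 ]
tool_rot [-1.79890975e+02  8.51455106e-03  1.57484571e+01]
grip_width 0.08671374479720197
force [-0.22840348  0.4925092  -0.45789195]
{'fx': 433.87768931575425, 'fy': 433.87768931575425, 'cx': 259.0613919599431, 'cy': 191.36348525824508, 'k1': -0.10918011719576122, 'extrinsics': array([[-0.02962531, -0.99949229,  0.01172607,  0.04336532],
       [ 0.99432186, -0.02826845,  0.10259112, -0.56792168],
       [-0.10220756,  0.01469878,  0.99465449, -0.86707383],
       [ 0.        ,  0.        ,  0.        ,  1.        ]])}
{'fx': 457.83245997468873, 'fy': 457.83245997468873, 'cx': 252.75606249662638, 'cy': 187.71705697666292, 'k1': -0.012275171247368767, 'extrinsics': array([[-0.52961632,  0.84803413,  0.01856493,  0.25176123],
       [-0.67347518, -0.4337049 ,  0.59860775,  0.39000983],
       [ 0.51569151,  0.30452942,  0.80082714, -1.13448172],
       [ 0.        ,  0.        ,  0.        ,  1.        ]])}
```

View pics/top0.png

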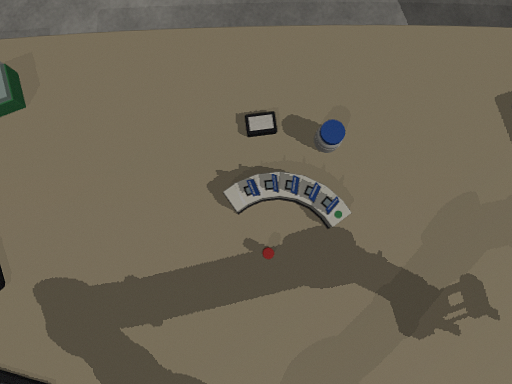

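View pics/scene0.png

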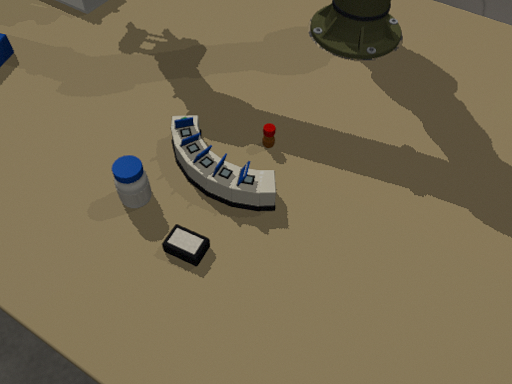

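The top view shows the tray's green dot at (338,214), the arc running left to (235,195), the vial at (268,253), the jar at (332,133) and the case at (261,124). The scene view agrees. Next I'll enlarge the tray and measure it.

```bash
cat > h.py <<'E'
import numpy as np,cv2
def ray(p,uv):
    uv=np.atleast_2d(np.float64(uv)); K=np.array([[p['fx'],0,p['cx']],[0,p['fy'],p['cy']],[0,0,1]])
    n=cv2.undistortPoints(uv[:,None],K,np.array([p['k1'],0,0,0,0]))[:,0]
    E=p['extrinsics']; d=np.c_[n[:,0],-n[:,1],-np.ones(len(n))]@E[:3,:3]
    return -E[:3,:3].T@E[:3,3],d
def cast(p,uv,z):
    c,d=ray(p,uv); return c+d*((z-c[2])/d[:,2])[:,None]
def proj(p,X):
    E=p['extrinsics'];c=np.atleast_2d(X)@E[:3,:3].T+E[:3,3];n=np.c_[c[:,0],-c[:,1]]/-c[:,2:]
    n*=1+p['k1']*(n**2).sum(1,keepdims=True); return n*p['fx']+[p['cx'],p['cy']]
E
python3 - <<'E'
import cv2
from cell import env
from h import *
p=env.camera_params('top')
im=cv2.imread('pics/top0.png'); hsv=cv2.cvtColor(im,cv2.COLOR_BGR2HSV)
a=cv2.resize(im[160:240,215:360],None,fx=5,fy=5,interpolation=cv2.INTER_CUBIC)
ps=env.camera_params('scene');s=cv2.imread('pics/scene0.png')
b=cv2.resize(s[105:215,150:295],(725,550),interpolation=cv2.INTER_CUBIC)
cv2.imwrite('pics/a.png',a);cv2.imwrite('pics/b.png',b)
def cen(im,f,z,p):
    h=cv2.cvtColor(im,cv2.COLOR_BGR2HSV).astype(int);m=f(h[...,0],h[...,1],h[...,2]).astype('uint8')
    n,l,st,c=cv2.connectedComponentsWithStats(m)
    for i in range(1,n):
        if st[i,4]>15: print(st[i],c[i].round(1),cast(p,c[i],z).round(4))
print('green');cen(im,lambda h,s,v:(abs(h-70)<15)&(s>120)&(v>60),.05,p)
print('red');cen(im,lambda h,s,v:((h<5)|(h>174))&(s>180)&(v>90),.048,p)
print('blue');cen(im,lambda h,s,v:(abs(h-113)<12)&(s>150)&(v>60),.085,p)
print('cam',ray(p,[0,0])[0],ray(ps,[0,0])[0])
E
```

```text
green
[  0  64  25  44 123] [10.1 94.3] [[0.7916 0.5557 0.05  ]]
[335 211   7   6  34] [338.  213.7] [[ 0.5169 -0.1307  0.05  ]]
red
[263 248  11  10  83] [267.7 252.6] [[0.4437 0.0136 0.048 ]]
blue
[321 120  24  25 448] [332.5 131.6] [[ 0.6778 -0.121   0.085 ]]
[291 176   8  18  61] [294.9 184.4] [[ 0.5747 -0.0423  0.085 ]]
[273 179   5  13  19] [275.7 186.3] [[ 0.5722 -0.0048  0.085 ]]
[247 180  12  15  54] [254.1 186.5] [[0.5729 0.0371 0.085 ]]
[309 185  11  17  55] [314.4 193.5] [[ 0.556  -0.0796  0.085 ]]
[326 201  13  12  36] [331.3 206.1] [[ 0.5304 -0.1115  0.085 ]]
cam [0.47736015 0.04003397 0.9201941 ] [0.98104139 0.30113011 0.67038691]
```

View pics/a.png

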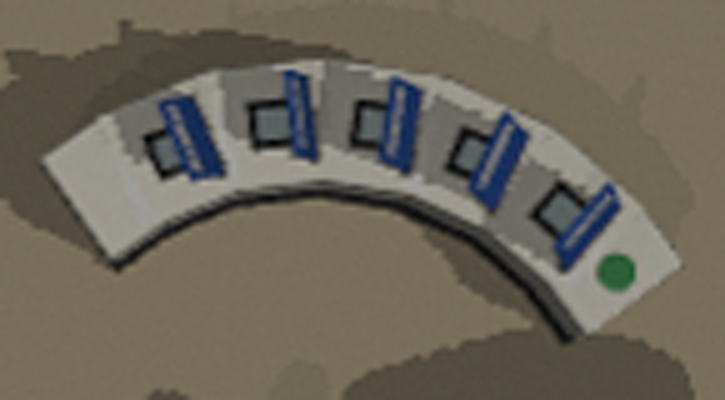

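View pics/b.png

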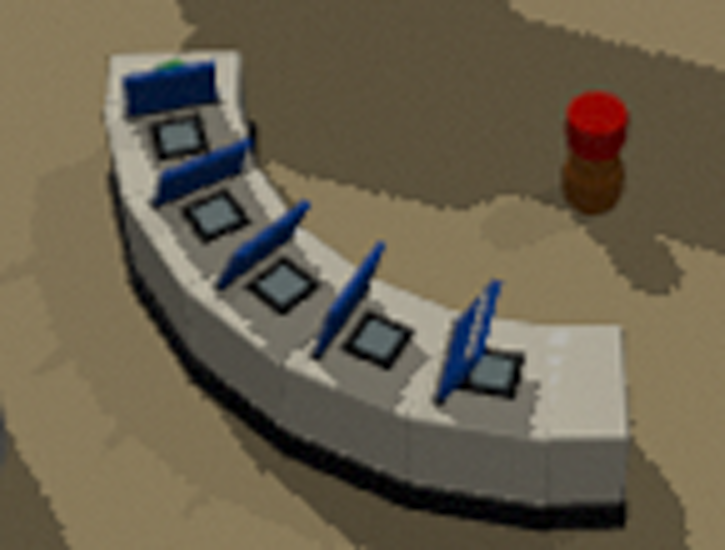

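```bash
cat >> h.py <<'E'
def cell(k,t=0,r=0):  # t along row away from dot, r outward
    a=(3-k)*.28; c=np.array([.15-.15*np.cos(a),.15*np.sin(a)])
    return c+t*np.array([-np.sin(a),-np.cos(a)])+r*np.array([-np.cos(a),np.sin(a)])
def fit(M,W):
    m,w=M.mean(0),W.mean(0);A,B=M-m,W-w
    th=np.arctan2((A[:,0]*B[:,1]-A[:,1]*B[:,0]).sum(),(A*B).sum())
    R=np.array([[np.cos(th),-np.sin(th)],[np.sin(th),np.cos(th)]]);t=w-R@m
    return th,t,(W-(M@R.T+t))
E
python3 - <<'E'
from cell import env
from h import *
M=np.array([cell(5,.045,.025),cell(5,.045,-.025),cell(1,-.045,.025),cell(1,-.045,-.025)])
C=np.array([cell(k) for k in range(1,6)])
for n,cor,win,f,o in(('top',[(43,160),(115,262),(682,264),(588,334)],[(562,209),(474,153),(373,124),(272,124),(167,153)],5,(215,160)),
 ('scene',[(626,437),(620,327),(108,55),(238,53)],[(178,137),(215,215),(283,286),(379,339),(496,372)],5,(150,105))):
    p=env.camera_params(n)
    for nm,mm,px in(('cor',M,cor),('win',C,win)):
        W=cast(p,(np.array(px)+.5)/f-.5+o,.05)[:,:2]
        th,t,r=fit(mm,W);print(n,nm,np.degrees(th).round(2),t.round(4),(r*1000).round(1).tolist())
E
```

```text
top cor 169.31 [ 0.5723 -0.0347] [[-3.1, 0.6], [1.5, -9.1], [-4.1, 1.4], [5.7, 7.1]]
top win 170.19 [ 0.5789 -0.0344] [[-0.3, -0.4], [0.1, -0.4], [0.3, 0.2], [0.1, -0.8], [-0.2, 1.4]]
scene cor 169.13 [ 0.5736 -0.0329] [[-4.0, 0.5], [2.6, -7.2], [-3.6, -0.1], [5.1, 6.7]]
scene win 169.4 [ 0.5772 -0.034 ] [[-0.1, -0.5], [-0.2, -0.4], [0.4, -0.1], [-0.0, -0.1], [-0.0, 1.0]]
```

```bash
cat >> h.py <<'E'
TH=np.radians(169.8);T=np.array([.578,-.0342]);RT=np.array([[np.cos(TH),-np.sin(TH)],[np.sin(TH),np.cos(TH)]])
def w(k,t=0,r=0): return RT@cell(k,t,r)+T
def where(env):
    o=env.get_obs();P=o['tool_pos'];y=o['tool_rot'][2]
    k=[ (w(1),47.7,1),(w(5),111.9,5)]
    q=RT.T@(P[:2]-T);a=np.degrees(np.arctan2(q[1],.15-q[0]));a0=np.clip(a,-32.1,32.1)
    e=np.radians(a0);c=np.array([.15-.15*np.cos(e),.15*np.sin(e)])
    s=(q-c)@[-np.sin(e),-np.cos(e)];r=(q-c)@[-np.cos(e),np.sin(e)]
    print('t',round(o['time_s'],2),'a',a0.round(2),'tan mm',(s*1e3).round(1),'rad mm',(r*1e3).round(1),'z',(P[2]*1e3).round(1),'yaw',np.round(y,2),'want',(169.8-90-a0).round(2),'F',np.round(o['force'],1),'rot',np.round(o['tool_rot'],1),'gw',round(o['grip_width'],3))
E
python3 - <<'E'
from cell import env
from h import *
g=w(1,-.036);P=env.get_obs()['tool_pos'];y=np.radians(47.7)
d=g-P[:2];print(g,d@[np.cos(y),np.sin(y)],d@[np.sin(y),-np.cos(y)])
print([w(k).round(3) for k in range(1,6)],w(5,.05)); where(env)
E
```

```text
[ 0.51711885 -0.13519414] 0.5918465609034623 -0.07757625786672732
[array([ 0.541, -0.109]), array([ 0.565, -0.074]), array([ 0.578, -0.034]), array([0.58 , 0.008]), array([0.57 , 0.048])] [0.55092236 0.09467247]
t 0.1 a 32.1 tan mm -627.8 rad mm 77.6 z 221.6 yaw 15.74 want 47.7 F [-0.5  0.4  0.1] rot [-179.9    0.    15.7] gw 0.087
```

Call:
jog_arm(motion=[{"az": -8}, {"az": -8}, {"az": -8}, {"az": -8}, {"x": 3, "y": -1}], claw=-1, squeeze=10)

```text
$.motion[0]: bad value
```

Call:
jog_arm(motion=[{"x": 4.5, "y": -1}, {"x": 4.5, "y": -1}, {"x": 4.5, "y": -1}, {"x": 4.5, "y": -1}, {"x": 4.5, "y": -1}])

```text
$.motion[0]: bad value
```

Call:
jog_arm(motion=[{"x": 4.5, "y": -1}, {"x": 4.5}, {"x": 4.5}, {"x": 4.5}, {"x": 4.5}])

```text
$.motion[0]: bad value
```

```bash
python3 -c "
from cell import env
from h import *
where(env)"
```

```text
t 0.1 a 32.1 tan mm -627.8 rad mm 77.6 z 221.6 yaw 15.74 want 47.7 F [-0.5  0.4  0.1] rot [-179.9    0.    15.7] gw 0.087
```

All six keys are needed in each row.

Call:
jog_arm(motion=[{"x": 0, "y": 0, "z": 0, "ax": 0, "ay": 0, "az": -8}, {"x": 0, "y": 0, "z": 0, "ax": 0, "ay": 0, "az": -8}, {"x": 0, "y": 0, "z": 0, "ax": 0, "ay": 0, "az": -8}, {"x": 0, "y": 0, "z": 0, "ax": 0, "ay": 0, "az": -8}, {"x": 3, "y": -1, "z": 0, "ax": 0, "ay": 0, "az": 0}], claw=-1, squeeze=10)

```text
time_s: 0.6
tool_pos: [0.1856, -0.5988, 0.221]
tool_rot: [-179.9, 0.1, 47.6]
force: [0.5, -0.9, 0.8]
grip_width: 0.0546
grasp_force: 0.0
```

Call:
jog_arm(motion=[{"x": 4.5, "y": -1, "z": 0, "ax": 0, "ay": 0, "az": 0}, {"x": 4.5, "y": -1, "z": 0, "ax": 0, "ay": 0, "az": 0}, {"x": 4.5, "y": -1, "z": 0, "ax": 0, "ay": 0, "az": 0}, {"x": 4.5, "y": -1, "z": 0, "ax": 0, "ay": 0, "az": 0}, {"x": 4.5, "y": -1, "z": 0, "ax": 0, "ay": 0, "az": 0}])

```text
time_s: 1.1
tool_pos: [0.3039, -0.3946, 0.2222]
tool_rot: [-180.0, 0.0, 47.7]
force: [0.8, 0.1, 0.2]
grip_width: 0.0151
grasp_force: 0.0
```

```bash
python3 -c "
from cell import env
from h import *
where(env)"
```

```text
t 1.1 a 32.1 tan mm -371.3 rad mm 16.9 z 222.2 yaw 47.74 want 47.7 F [0.8 0.1 0.2] rot [-180.     0.    47.7] gw 0.015
```

Call:
jog_arm(motion=[{"x": 4.5, "y": -0.4, "z": 0, "ax": 0, "ay": 0, "az": 0}, {"x": 4.5, "y": -0.4, "z": 0, "ax": 0, "ay": 0, "az": 0}, {"x": 4.5, "y": -0.4, "z": 0, "ax": 0, "ay": 0, "az": 0}, {"x": 4.5, "y": -0.4, "z": 0, "ax": 0, "ay": 0, "az": 0}, {"x": 4.5, "y": -0.1, "z": 0, "ax": 0, "ay": 0, "az": 0}])

```text
time_s: 1.6
tool_pos: [0.4425, -0.2168, 0.2224]
tool_rot: [180.0, 0.0, 47.7]
force: [1.4, -0.7, -0.4]
grip_width: 0.0004
grasp_force: 0.0
```

Call:
jog_arm(motion=[{"x": 4.5, "y": 0, "z": 3, "ax": 0, "ay": 0, "az": 0}, {"x": 4, "y": 0, "z": 3, "ax": 0, "ay": 0, "az": 0}, {"x": 2.5, "y": 0, "z": 3, "ax": 0, "ay": 0, "az": 0}, {"x": 0, "y": 0, "z": 3, "ax": 0, "ay": 0, "az": 0}, {"x": 0, "y": 0, "z": 2, "ax": 0, "ay": 0, "az": 0}])

```text
time_s: 2.1
tool_pos: [0.5128, -0.138, 0.0822]
tool_rot: [-179.8, 0.0, 47.9]
force: [-0.2, -0.2, 0.9]
grip_width: 0.0003
grasp_force: 0.0
```

```bash
python3 -c "
from cell import env
from h import *
where(env)
cv2.imwrite('pics/s1.png',cv2.resize(env.read_camera('scene')[60:240,130:370,::-1],None,fx=3,fy=3,interpolation=2))
where(env)"
```

```text
t 2.1 a 32.1 tan mm -40.9 rad mm -1.3 z 82.2 yaw 47.9 want 47.7 F [-0.2 -0.2  0.9] rot [-179.8    0.    47.9] gw 0.0
t 2.15 a 32.1 tan mm -42.6 rad mm -2.8 z 79.5 yaw 47.83 want 47.7 F [-2.  -0.2 -2.5] rot [-1.796e+02  1.000e-01  4.780e+01] gw 0.0
```

View pics/s1.png

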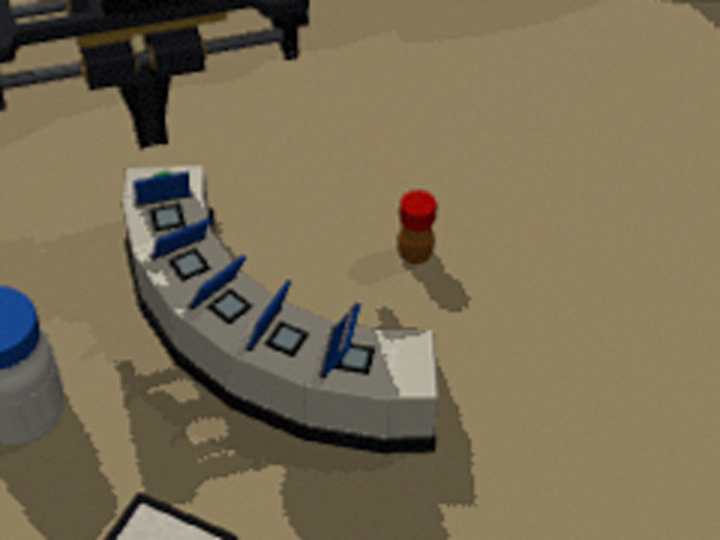

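Picture: closed fingertips at (152,145) above the green-dot pad, all five flaps still up. Next I'll feel for the pad surface.

Call:
jog_arm(motion=[{"x": 0.6, "y": -0.1, "z": 1, "ax": 0, "ay": 0, "az": 0}, {"x": 0, "y": 0, "z": 1, "ax": 0, "ay": 0, "az": 0}, {"x": 0, "y": 0, "z": 0.3, "ax": 0, "ay": 0, "az": 0}, {"x": 0, "y": 0, "z": 0, "ax": 0, "ay": 0, "az": 0}, {"x": 0, "y": 0, "z": 0, "ax": 0, "ay": 0, "az": 0}])

```text
time_s: 2.65
tool_pos: [0.5176, -0.1349, 0.0625]
tool_rot: [179.9, -0.0, 47.7]
force: [-0.4, -0.4, -0.5]
grip_width: 0.0006
grasp_force: 0.0
```

Call:
jog_arm(motion=[{"x": 0, "y": 0, "z": 0.1, "ax": 0, "ay": 0, "az": 0}, {"x": 0, "y": 0, "z": 0.1, "ax": 0, "ay": 0, "az": 0}, {"x": 0, "y": 0, "z": 0.1, "ax": 0, "ay": 0, "az": 0}, {"x": 0, "y": 0, "z": 0, "ax": 0, "ay": 0, "az": 0}, {"x": 0, "y": 0, "z": 0, "ax": 0, "ay": 0, "az": 0}])

```text
time_s: 3.15
tool_pos: [0.5171, -0.1346, 0.0588]
tool_rot: [180.0, 0.0, 47.7]
force: [-0.3, 0.3, 0.4]
grip_width: 0.0003
grasp_force: 0.0
```

```bash
python3 -c "
from cell import env
from h import *
where(env)"
```

```text
t 3.15 a 32.1 tan mm -35.5 rad mm -0.4 z 58.8 yaw 47.74 want 47.7 F [-0.3  0.3  0.4] rot [180.    0.   47.7] gw 0.0
```

Call:
jog_arm(motion=[{"x": 0, "y": 0, "z": 0.1, "ax": 0, "ay": 0, "az": 0}, {"x": 0, "y": 0, "z": 0.1, "ax": 0, "ay": 0, "az": 0}, {"x": 0, "y": 0, "z": 0.1, "ax": 0, "ay": 0, "az": 0}, {"x": 0, "y": 0, "z": 0, "ax": 0, "ay": 0, "az": 0}, {"x": 0, "y": 0, "z": 0, "ax": 0, "ay": 0, "az": 0}])

```text
time_s: 3.65
tool_pos: [0.5171, -0.1346, 0.0557]
tool_rot: [-180.0, 0.0, 47.7]
force: [-0.6, -0.7, 1.7]
grip_width: 0.0001
grasp_force: 0.0
```

```bash
python3 -c "
from cell import env
from h import *
for i in range(8): where(env);env.read_camera('top')" | cut -c1-110
```

```text
t 3.65 a 32.1 tan mm -35.5 rad mm -0.5 z 55.7 yaw 47.74 want 47.7 F [-0.6 -0.7  1.7] rot [-180.     0.    47.7
t 3.7 a 32.1 tan mm -35.5 rad mm -0.4 z 55.8 yaw 47.75 want 47.7 F [-0.  -0.5 -0.2] rot [180.    0.   47.7] gw
t 3.75 a 32.1 tan mm -35.5 rad mm -0.4 z 55.8 yaw 47.74 want 47.7 F [-0.5  0.2  0.3] rot [180.    0.   47.7] g
t 3.8 a 32.1 tan mm -35.5 rad mm -0.4 z 55.8 yaw 47.75 want 47.7 F [ 0.5 -0.1  0.4] rot [180.    0.   47.7] gw
t 3.85 a 32.1 tan mm -35.5 rad mm -0.4 z 55.8 yaw 47.74 want 47.7 F [ 0.1 -0.8 -0.1] rot [180.    0.   47.7] g
t 3.9 a 32.1 tan mm -35.5 rad mm -0.4 z 55.8 yaw 47.74 want 47.7 F [ 0.3 -0.3  0.3] rot [180.    0.   47.7] gw
t 3.95 a 32.1 tan mm -35.5 rad mm -0.4 z 55.8 yaw 47.75 want 47.7 F [0.1 0.  0.4] rot [180.    0.   47.8] gw 0
t 4.0 a 32.1 tan mm -35.5 rad mm -0.4 z 55.8 yaw 47.74 want 47.7 F [ 0.2  0.6 -0.4] rot [180.    0.   47.7] gw
```

Call:
jog_arm(motion=[{"x": 0.5, "y": 0, "z": 0, "ax": 0, "ay": 0, "az": 0}, {"x": 0.5, "y": 0, "z": 0, "ax": 0, "ay": 0, "az": 0}, {"x": 0.5, "y": 0, "z": 0, "ax": 0, "ay": 0, "az": 0}, {"x": 0.5, "y": 0, "z": 0, "ax": 0, "ay": 0, "az": 0}, {"x": 0.5, "y": 0, "z": 0, "ax": 0, "ay": 0, "az": 0}])

```text
time_s: 4.55
tool_pos: [0.5345, -0.1153, 0.0559]
tool_rot: [180.0, -0.0, 47.8]
force: [0.3, 0.1, 0.8]
grip_width: 0.0011
grasp_force: 0.1
```

Call:
jog_arm(motion=[{"x": 0.5, "y": 0, "z": 0, "ax": 0, "ay": 0, "az": 0}, {"x": 0.5, "y": 0, "z": 0, "ax": 0, "ay": 0, "az": 0}, {"x": 0.5, "y": 0, "z": 0, "ax": 0, "ay": 0, "az": -1.9}, {"x": 0.5, "y": 0, "z": 0, "ax": 0, "ay": 0, "az": -1.9}, {"x": 0.5, "y": 0, "z": 0, "ax": 0, "ay": 0, "az": -1.9}])

```text
time_s: 5.05
tool_pos: [0.5506, -0.0969, 0.0558]
tool_rot: [180.0, 0.0, 53.6]
force: [-0.1, -0.1, 0.7]
grip_width: 0.001
grasp_force: 0.2
```

```bash
python3 -c "
from cell import env
from h import *
where(env)
cv2.imwrite('pics/s2.png',cv2.resize(env.read_camera('scene')[80:220,150:310,::-1],None,fx=4,fy=4,interpolation=2))
where(env)"
```

```text
t 5.05 a 26.38 tan mm 0.0 rad mm -0.2 z 55.8 yaw 53.61 want 53.42 F [-0.1 -0.1  0.7] rot [180.    0.   53.6] gw 0.001
t 5.1 a 26.11 tan mm 0.0 rad mm -0.4 z 55.8 yaw 53.73 want 53.69 F [-0.2 -0.5 -0.4] rot [180.   -0.   53.7] gw 0.0
```

View pics/s2.png

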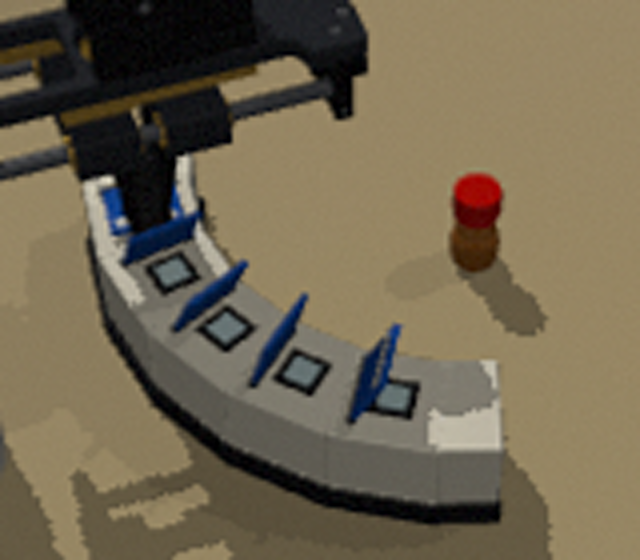

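Picture: flap 1 is folded under the fingers (around (145,215)) and flaps 2–5 are still up. I'll carry on along the arc.

Call:
jog_arm(motion=[{"x": 0.5, "y": 0, "z": 0, "ax": 0, "ay": 0, "az": -1.9}, {"x": 0.5, "y": 0, "z": 0, "ax": 0, "ay": 0, "az": -1.9}, {"x": 0.5, "y": 0, "z": 0, "ax": 0, "ay": 0, "az": -1.9}, {"x": 0.5, "y": 0, "z": 0, "ax": 0, "ay": 0, "az": -1.9}, {"x": 0.5, "y": 0, "z": 0, "ax": 0, "ay": 0, "az": -1.9}])

```text
time_s: 5.6
tool_pos: [0.5642, -0.0755, 0.0558]
tool_rot: [180.0, -0.0, 63.1]
force: [-0.6, -0.3, 0.3]
grip_width: 0.0003
grasp_force: 0.1
```

Call:
jog_arm(motion=[{"x": 0.5, "y": 0, "z": 0, "ax": 0, "ay": 0, "az": -1.9}, {"x": 0.5, "y": 0, "z": 0, "ax": 0, "ay": 0, "az": -1.9}, {"x": 0.5, "y": 0, "z": 0, "ax": 0, "ay": 0, "az": -1.9}, {"x": 0.5, "y": 0, "z": 0, "ax": 0, "ay": 0, "az": -1.9}, {"x": 0.5, "y": 0, "z": 0, "ax": 0, "ay": 0, "az": -1.9}])

```text
time_s: 6.1
tool_pos: [0.5737, -0.0537, 0.0557]
tool_rot: [-180.0, 0.1, 72.6]
force: [0.8, -0.9, 0.7]
grip_width: 0.0002
grasp_force: 0.4
```

```bash
python3 -c "
from cell import env
from h import *
where(env)"
```

```text
t 6.1 a 7.61 tan mm 0.0 rad mm 0.6 z 55.7 yaw 72.57 want 72.19 F [ 0.8 -0.9  0.7] rot [-1.80e+02  1.00e-01  7.26e+01] gw 0.0
```

Call:
jog_arm(motion=[{"x": 0.5, "y": 0, "z": 0, "ax": 0, "ay": 0, "az": -1.9}, {"x": 0.5, "y": 0, "z": 0, "ax": 0, "ay": 0, "az": -1.9}, {"x": 0.5, "y": 0, "z": 0, "ax": 0, "ay": 0, "az": -1.9}, {"x": 0.5, "y": 0, "z": 0, "ax": 0, "ay": 0, "az": -1.9}, {"x": 0.5, "y": 0, "z": 0, "ax": 0, "ay": 0, "az": -1.9}])

```text
time_s: 6.6
tool_pos: [0.5798, -0.0284, 0.0558]
tool_rot: [180.0, -0.0, 82.1]
force: [0.9, -0.5, 0.0]
grip_width: 0.0008
grasp_force: 0.1
```

Call:
jog_arm(motion=[{"x": 0.5, "y": 0, "z": 0, "ax": 0, "ay": 0, "az": -1.9}, {"x": 0.5, "y": 0, "z": 0, "ax": 0, "ay": 0, "az": -1.9}, {"x": 0.5, "y": 0, "z": 0, "ax": 0, "ay": 0, "az": -1.9}, {"x": 0.5, "y": 0, "z": 0, "ax": 0, "ay": 0, "az": -1.9}, {"x": 0.5, "y": 0, "z": 0, "ax": 0, "ay": 0, "az": -1.9}])

```text
time_s: 7.1
tool_pos: [0.5816, -0.0034, 0.0559]
tool_rot: [180.0, -0.0, 91.6]
force: [0.2, -0.5, -0.5]
grip_width: 0.0002
grasp_force: 0.1
```

```bash
python3 -c "
from cell import env
from h import *
where(env)
cv2.imwrite('pics/s3.png',cv2.resize(env.read_camera('scene')[80:220,150:310,::-1],None,fx=4,fy=4,interpolation=2))"
```

```text
t 7.1 a -11.8 tan mm -0.0 rad mm 1.3 z 55.9 yaw 91.6 want 91.6 F [ 0.2 -0.5 -0.5] rot [180.   -0.   91.6] gw 0.0
```

View pics/s3.png

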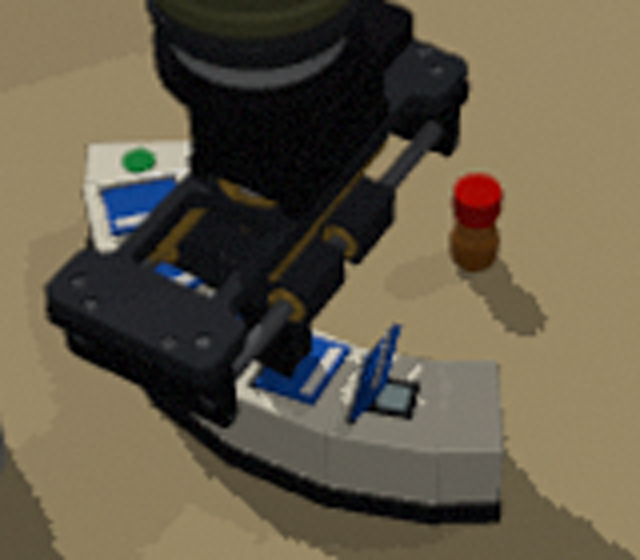

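Picture: flaps 1–4 are flat and flap 5 (375,375) is still up. The tray hasn't moved.

Call:
jog_arm(motion=[{"x": 0.5, "y": 0, "z": 0, "ax": 0, "ay": 0, "az": -1.9}, {"x": 0.5, "y": 0, "z": 0, "ax": 0, "ay": 0, "az": -1.9}, {"x": 0.5, "y": 0, "z": 0, "ax": 0, "ay": 0, "az": -1.9}, {"x": 0.5, "y": 0, "z": 0, "ax": 0, "ay": 0, "az": -1.9}, {"x": 0.5, "y": 0, "z": 0, "ax": 0, "ay": 0, "az": -1.9}])

```text
time_s: 7.65
tool_pos: [0.5791, 0.0212, 0.0558]
tool_rot: [-180.0, -0.0, 101.1]
force: [0.5, -0.2, -0.1]
grip_width: 0.0008
grasp_force: 0.1
```

Call:
jog_arm(motion=[{"x": 0.5, "y": 0, "z": 0, "ax": 0, "ay": 0, "az": -1.9}, {"x": 0.5, "y": 0, "z": 0, "ax": 0, "ay": 0, "az": -1.9}, {"x": 0.5, "y": 0, "z": 0, "ax": 0, "ay": 0, "az": -1.9}, {"x": 0.5, "y": 0, "z": 0, "ax": 0, "ay": 0, "az": -1.9}, {"x": 0.5, "y": 0, "z": 0, "ax": 0, "ay": 0, "az": -1.9}])

```text
time_s: 8.15
tool_pos: [0.5726, 0.0456, 0.0558]
tool_rot: [-180.0, -0.0, 110.6]
force: [-0.5, 0.4, -0.3]
grip_width: 0.0008
grasp_force: 0.1
```

Call:
jog_arm(motion=[{"x": 0.5, "y": 0, "z": 0, "ax": 0, "ay": 0, "az": 0}, {"x": 0.5, "y": 0, "z": 0, "ax": 0, "ay": 0, "az": 0}, {"x": 0.5, "y": 0, "z": 0, "ax": 0, "ay": 0, "az": 0}, {"x": 0.5, "y": 0, "z": 0, "ax": 0, "ay": 0, "az": 0}, {"x": 0.5, "y": 0, "z": 0, "ax": 0, "ay": 0, "az": 0}])

```text
time_s: 8.65
tool_pos: [0.5639, 0.0688, 0.0558]
tool_rot: [-180.0, 0.0, 110.4]
force: [0.8, 0.0, 0.3]
grip_width: 0.0007
grasp_force: 0.0
```

```bash
python3 -c "
from cell import env
from h import *
where(env)"
```

```text
t 8.65 a -32.1 tan mm 21.1 rad mm 2.4 z 55.8 yaw 110.45 want 111.9 F [0.8 0.  0.3] rot [-180.     0.   110.4] gw 0.001
```

Call:
jog_arm(motion=[{"x": 0.5, "y": 0, "z": 0, "ax": 0, "ay": 0, "az": 0}, {"x": 0, "y": 0, "z": -1, "ax": 0, "ay": 0, "az": 0}, {"x": 0, "y": 0, "z": -3, "ax": 0, "ay": 0, "az": 0}, {"x": 2, "y": 0, "z": -3, "ax": 0, "ay": 0, "az": 0}, {"x": 4, "y": 0, "z": -3, "ax": 0, "ay": 0, "az": 0}])

```text
time_s: 9.15
tool_pos: [0.5428, 0.126, 0.1573]
tool_rot: [180.0, 0.1, 110.0]
force: [-0.6, 0.2, 0.1]
grip_width: 0.0006
grasp_force: 0.0
```

Call:
jog_arm(motion=[{"x": 4, "y": 0, "z": 0, "ax": 0, "ay": 0, "az": 0}, {"x": 4, "y": 0, "z": 0, "ax": 0, "ay": 0, "az": 0}, {"x": 4, "y": 0, "z": 0, "ax": 0, "ay": 0, "az": 0}, {"x": 2, "y": 0, "z": 0, "ax": 0, "ay": 0, "az": 0}, {"x": 0, "y": 0, "z": 0, "ax": 0, "ay": 0, "az": 0}])

```text
time_s: 9.65
tool_pos: [0.4906, 0.2646, 0.157]
tool_rot: [179.9, -0.1, 110.8]
force: [0.0, 0.1, 0.2]
grip_width: 0.0004
grasp_force: 0.0
```

```bash
python3 -c "
from cell import env
from h import *
a=env.read_camera('scene')[80:220,150:310,::-1];b=env.read_camera('top')[160:240,215:360,::-1]
cv2.imwrite('pics/s4.png',np.hstack([cv2.resize(a,(400,350),interpolation=2),cv2.resize(b,(400,350),interpolation=2)]))"
```

```text
(no output)
```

View pics/s4.png

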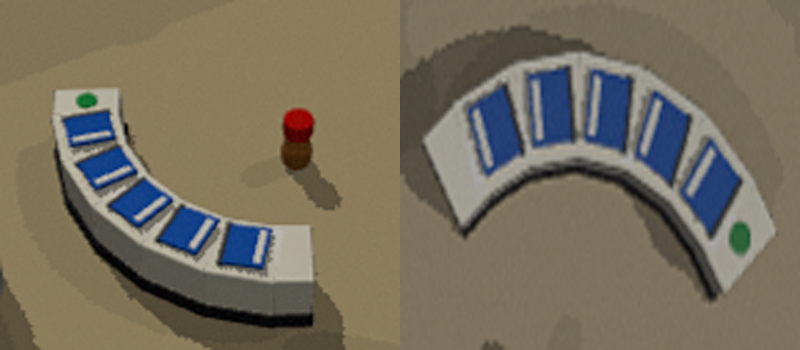

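Both views show all five flaps lying flat, the tray unmoved (dot still at the same place) and the hand clear. Finger height limits the residual angle to about 0.08 rad, so I'll hand in.

```bash
python3 -c "
from cell import env
print(env.sign_off())"
```

```text
the job is handed in; nothing more can be done
None
```

All five flaps were folded shut in order from the green-dot end, the tray, jar, vial and case showed no sign of having moved, the hand ended clear, and the job was handed in at about 10 s (no verdict was returned).

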